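Feel the wells for a leftover spacer, then seat the tube

ROBOT

A 7-joint arm with a two-finger parallel gripper is mounted at the origin on a cart in front of the work surface, level with it; the furniture and walls round the work are solid. World frame = base frame: x ahead of the robot, y to its left, z up, the work surface at z = 0. Lengths are in m, angles in rad, forces in N, time in s.
With the tool pointing down it reaches from about 0.425 to 0.925 m from the base axis. Payload 6.8 kg.
Tool frame: the origin (TCP) lies at the very end of the fingers, on their centre line; the grasp point (between the pads) lies 19 mm behind it; z points along the fingers, y is the line along which they close (so a half turn about z gives the same grasp; the last joint's range is limited). The gripper opens to 85 mm and grips with 20 to 120 N. Pads are 22 mm wide; open, the fingers measure 114 mm over their backs; the gripper's body (76 mm by 85 mm) begins 54 mm behind the grasp point. The pads swing forward as they close: fully open they stand 13 mm farther back than shut.
Start: joints at [-1.272, 0.477, 0.022, 1.555, -0.011, 1.109, -0.083], TCP at [0.267, 0.62, 0.231] pointing down, gripper open.
Joint ranges: [-2.96, 2.96], [-0.34, 2.1], [-1.41, 1.46], [0.24, 2.44], [-1.37, 4.51], [0.17, 1.92], [-2.96, 2.96]. Speed limits (rad/s): [2.39, 2.39, 3.14, 3.14, 3.14, 3.14, 3.14].

INTERFACE

Orientations are given as a unit quaternion [w, x, y, z].
In Python, from station import readout, viewer, bot gives the robot as it stands. The module is installed in compiled form; this text tells all that it offers.
- The arm moves only by the shell command python3 -m handwheel 'ROWS' [FORCE]. ROWS is JSON, a list of rows, each a list of 3 entries, a list of its own where there are three numbers: the shift along the tool's x, y, z in mm, then the turn, a rotation vector about the tool's x, y, z in degrees, then the gripper command: -1 is fully open, 1 is shut, values between are in proportion. In form: [[[x, y, z], [ax, ay, az], grip], ...]. A call has 1 to 20 rows; each row is the pose to reach, as a shift and turn from the pose commanded when the call began, along the tool's axes at that moment; what a row does not reach only later rows make up. A row lasts 1/12 s, in which the tool goes at most 41.7 mm and 7.16 degrees, less where a joint would pass 70% of its speed; a pose out of reach is approached as far as the arm can. A call with a gripper value outside its range is refused whole. The fingers move at their own pace and stop on an object; FORCE is the grip in N (left out, the last holds). Time passes only in rows, so rows that repeat a pose let the fingers close. It gives the time, the measured TCP pose, the force and the opening at its end, in the units of the state.
- readout.get_obs(): the state, without advancing time (a new reading comes with each control period).
- viewer.read_camera(name): name is "scene" or "top" or "wrist"; returns a dict with "frame" (480x640x3 uint8, red, green, blue), "fx", "fy", "cx", "cy" (pixels), "rvec" (rotation vector, rad) and "tvec" (3), from world to camera coordinates, as OpenCV has them; the wrist camera has in their place "tool_from_camera" (4x4, takes a point from camera to tool coordinates, whose origin is the TCP and whose axes are the flange's). Camera axes: x right, y down, z forward; pixel columns grow to the right and rows downward; lengths in m; the calibration is good to about 2 mm. A picture is of the moment at which its call begins: read the wrist's pose just before it. There is no depth.
- bot.hand_in(): hands the job in, once; it reports no verdict.
Trained networks look in a picture, given as the dict that the camera call returned (one of the last four; its "shot" number tells which), for a name from the list of things; names that differ only in an ending like _2 or _b are one class to them, and where a whole thing is asked for, a point or a joint stands for the part that bears it (a point fixed in the world has none). Each returns a list of dicts, best first, with "score" (0 to 1); they miss things now and then, are a little off and sometimes report something else, mostly with a low value. They report only what shows in the picture. A call takes as long as a camera call. They do not tell look-alikes from the thing itself.
- viewer.search_frame(picture, target): "rect" ([centre column, centre row, width, height] in pixels, round what is visible of it).
- viewer.outline_of(picture, target): "mask" (480x640 bool, what is visible of it) and "rect" ([centre column, centre row, width, height] in pixels, round what is visible of it).
The state is a dict: "t": time; "q": joint angles; "joint_vel": joint speeds; "joint_torque": joint torques, N m; "eef_pos": TCP position; "tool_rot": TCP orientation; "contact_force": force on the tool from outside, world axes, zero at the start; "torque": the same for the moment, N m; "gripper_width": opening from 0.0 (shut) to 1.0 (fully open).
Only numpy, scipy, OpenCV 4.12 (cv2) and the standard library are available. Lean on these libraries where they do the work, as an engineer would, in place of code of your own. Each camera call takes 0.05 s, during which the arm holds its last target. There are 200 camera calls.

TASK

One of the two wells in the aluminium block still has an old spacer stuck at its bottom. Take the feeler from the rack and feel down into the wells with it to find out which is clear, stand the feeler back upright in a hole of the rack, then lower the capped tube all the way home into the clear well before letting it go. Leave the lidded cup and the brown bottle where they are.

Things in the scene. Friction and masses are not known exactly. Their poses are not given: they have to be found in the camera images.
- block: Fixed dry block: aluminium block 60 x 116 mm on a grey foot 78 x 134 mm, its flat top 76 mm above the bench. Two round wells open upward in its top, 60 mm apart. Origin: centre of the underside; y along the long side, z up.
- well_0 (a point): Centre of one well's mouth, level with the block's top (axes as the block's, z up). Each well is 18 mm wide with a 1.5 mm chamfer. A clear well is 48 mm deep to a thin rubber cushion. The well with the leftover spacer (black rubber, 17 mm wide, stuck fast, like the cushion in looks) is only 28 mm deep. Exactly one of the two wells is clear; which one changes.
- well_1 (a point): Centre of the other well's mouth; same axes and sizes as well_0.
- rack: Fixed clear tube rack, 66 x 108 mm, 58 mm high, floor 4 mm up. Top grid of 3 x 5 holes, 20 mm pitch; middle row (local x = 0): holes 16 mm square at local y = -40, -20, 0, 20, 40 mm. A like grid below it, 16 to 19 mm up, keeps things upright. Origin: centre of the underside; y along the long side. Feeler and tube stand in the end holes of the middle row, either way round; other holes are empty.
- feeler: Feeler: steel rod 10 mm thick with a stop collar 24 mm wide, 4 mm thick, its underside 52 mm above the tip, and above that a grey ribbed grip 18 mm thick from 56 to 102 mm above the tip. About 70 g. Origin: centre of the tip's end face; z runs from the tip up to the grip. In the rack it hangs upright by its collar on the grid, its tip 6 mm above the bench.
- tube: Capped tube 15 mm wide over the cap, 96 mm tall, round-bottomed, stands upright in the rack on its floor (origin 4 mm above the bench). Origin: bottom end; z up to the cap. In the clear well it stands 48 mm out of the block's top; on the leftover spacer it would stand 68 mm out.
- cup: Bystander: lidded specimen cup, 65 mm wide and high; origin at the centre of its underside. Loose.
- bottle: Bystander: brown reagent bottle 44 mm wide, 89 mm tall; origin at the centre of its underside. Loose.
Mind the look-alikes: they are no part of the job. Leave any orange look-alike of the feeler alone.

How it is judged:
On the way:
1. the feeler's tip goes more than 24 mm down into one of the wells, while the tube is away from both wells (((horizontal distance between feeler and well_0 below 0.008 m and z of feeler in the frame of well_0 below -0.024 m) or (horizontal distance between feeler and well_1 below 0.008 m and z of feeler in the frame of well_1 below -0.024 m)) and horizontal distance between tube and well_0 above 0.03 m and horizontal distance between tube and well_1 above 0.03 m), for 0.05 s.
At the end, for the whole second after the job is handed in: The tube stands at rest in the clear well, its bottom at least 42 mm below the mouth and within 6 mm of the well's axis, tilted less than 0.15 rad; the feeler stands at rest in a hole of the rack, its tip less than 16 mm above the rack's underside, tilted less than 0.2 rad (((horizontal distance between tube and well_0 below 0.006 m and z of tube in the frame of well_0 below -0.042 m) or (horizontal distance between tube and well_1 below 0.006 m and z of tube in the frame of well_1 below -0.042 m)) and angle between tube's own z axis and vertical below 0.15 rad and linear speed of each of tube, feeler below 0.02 m/s and z of feeler in the frame of rack below 0.016 m and angle between feeler's own z axis and vertical below 0.2 rad and x of feeler in the frame of rack between -0.033 and 0.033 m and y of feeler in the frame of rack between -0.054 and 0.054 m); the robot touches nothing.
It fails at once if the tube is let go in or over a well while its bottom is less than 36 mm below the mouth ((horizontal distance between tube and well_0 below 0.01 m and z of tube in the frame of well_0 between -0.036 and 0.06 m and contact force between tube and the fingers below 0.02 N) or (horizontal distance between tube and well_1 below 0.01 m and z of tube in the frame of well_1 between -0.036 and 0.06 m and contact force between tube and the fingers below 0.02 N)).
It fails at once if the cup is moved more than 30 mm (distance of cup from where it was at the start of the episode above 0.03 m).
It fails at once if the bottle is moved more than 30 mm (distance of bottle from where it was at the start of the episode above 0.03 m).
It also fails if it takes over 67 s, if anything falls off the work surface, if the arm or the gripper's body presses on something with over 40 N, if the wrist force passes 120 N, or if a joint passes its speed limit or range.

## Working session

There is one attempt and no reset: what is moved stays moved. The work goes in short steps, Python scripts to look and compute and a shell command to move; the robot and the scene stay as the last step left them, time stands still between calls to the robot, and variables do not carry over. Pictures are saved under pics/ and viewed, on a budget of 10 in all, crops included, one or two more only if the job needs it, and the job is handed in when it is done.

```bash
mkdir -p pics
cat > h.py <<'E'
import numpy as np, cv2
from scipy.spatial.transform import Rotation as R
from station import readout, viewer, bot
def ray(p,u,v):
    Rm=cv2.Rodrigues(np.array(p["rvec"],float))[0]; t=np.array(p["tvec"],float).ravel()
    d=Rm.T@np.array([(u-p["cx"])/p["fx"],(v-p["cy"])/p["fy"],1]); return -Rm.T@t,d
def at(p,u,v,z):
    o,d=ray(p,u,v); return o+d*(z-o[2])/d[2]
def proj(p,X):
    return cv2.projectPoints(np.array(X,float).reshape(-1,3),np.array(p["rvec"],float),np.array(p["tvec"],float),np.array([[p["fx"],0,p["cx"]],[0,p["fy"],p["cy"]],[0,0,1]]),None)[0].reshape(-1,2)
def wrist():
    o=readout.get_obs(); p=viewer.read_camera("wrist")
    T=np.eye(4); T[:3,:3]=R.from_quat(np.roll(o["tool_rot"],-1)).as_matrix(); T[:3,3]=o["eef_pos"]
    C=np.linalg.inv(T@np.array(p["tool_from_camera"])); p["rvec"]=cv2.Rodrigues(C[:3,:3])[0]; p["tvec"]=C[:3,3]; return p
def save(p,n): cv2.imwrite("pics/"+n+".png",p["frame"][:,:,::-1])
E
python3 - <<'E'
from h import *
o=readout.get_obs(); print({k:np.round(o[k],3).tolist() for k in("t","q","eef_pos","tool_rot","gripper_width","contact_force")})
for c in("top","scene"):
    p=viewer.read_camera(c); save(p,c+"0")
    print(c,p["fx"],p["cx"],np.round(ray(p,320,240),3))
    for t in("block","rack","feeler","tube","cup","bottle"):
        for r in viewer.search_frame(p,t)[:3]: print(t,round(r["score"],2),np.round(r["rect"]))
E
```

```text
{'t': 0.0, 'q': [-1.272, 0.478, 0.022, 1.556, -0.011, 1.109, -0.083], 'eef_pos': [0.267, 0.619, 0.23], 'tool_rot': [-0.0, 0.202, 0.979, -0.001], 'gripper_width': 1.003, 'contact_force': [0.005, 0.548, 0.168]}
top 454.5511318360786 323.4703030841803 [[ 0.503 -0.01   0.932]
 [ 0.034  0.02  -0.999]]
block 0.67 [224. 242.  72.  46.]
rack 0.87 [431. 271.  71.  47.]
feeler 0.66 [383. 314.  13.  17.]
feeler 0.47 [414. 277.  14.  12.]
tube 0.65 [453. 267.  25.  11.]
bottle 0.59 [260. 171.  24.  24.]
scene 451.32974388059245 321.987687207621 [[ 0.007 -0.551  0.501]
 [ 0.623  0.609 -0.491]]
rack 0.71 [371. 323.  81.  65.]
feeler 0.97 [293. 304.  17.  53.]
feeler 0.73 [350. 294.  12.  49.]
tube 0.54 [395. 313.  14.  43.]
cup 0.67 [312. 258.  34.  46.]
bottle 0.64 [314. 213.  16.  39.]
```

Run:
```python
import cv2,numpy as np
a=cv2.imread("pics/top0.png")[130:350,160:500]; b=cv2.imread("pics/scene0.png")[180:380,180:460]
a=cv2.resize(a,(800,518),interpolation=3);b=cv2.resize(b,(800,571),interpolation=3)
cv2.imwrite("pics/a.png",a);cv2.imwrite("pics/b.png",b)
```

```text
(no output)
```

View pics/a.png

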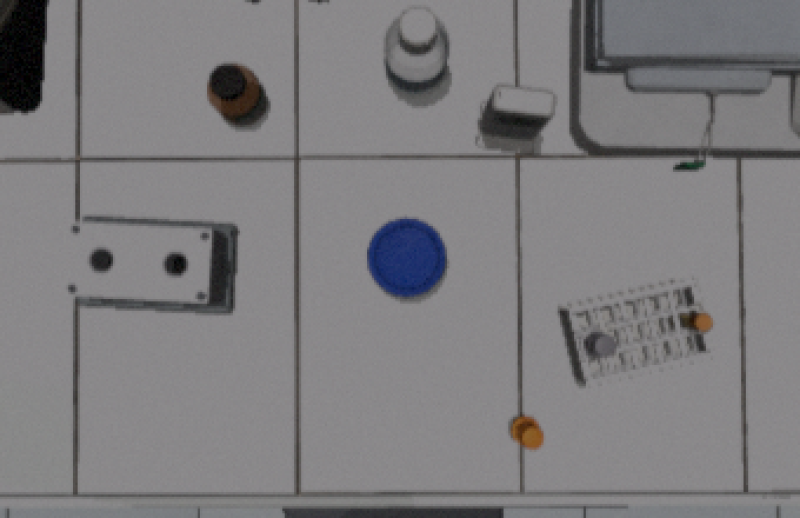

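View pics/b.png

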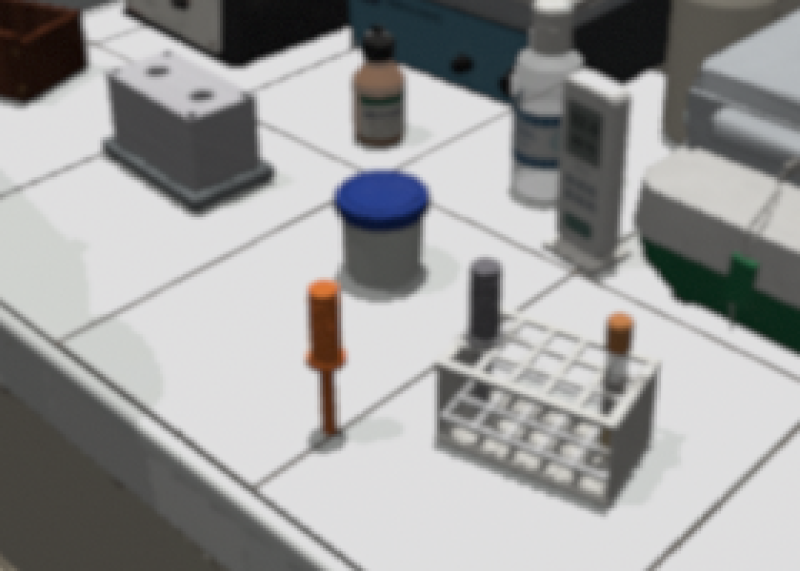

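Grey-gripped feeler: top image (415,276), scene (350,284). It is in the rack's left end hole. The orange look-alike stands free at top (384,315), scene (293,304). The tube with the orange cap is at top (459,267), scene (397,295). The wells are at top (203,240) and (235,242). By the description I choose the grey one.

Run:
```python
from h import *
p=viewer.read_camera("top")
for n,u,v,z in(("feeler",415.4,276.2,.108),("tube",458.8,266.8,.1),("fake",385,316,.1),("wA",202.9,240.5,.076),("wB",234.8,242.2,.076),("cup",333,239,.065),("bottle",257,165,.089)):
    print(n,at(p,u,v,z).round(4))
o=readout.get_obs(); q=R.from_quat(np.roll(o["tool_rot"],-1)).as_matrix(); print(q.round(3))
w=viewer.read_camera("wrist"); print(np.round(w["tool_from_camera"],3),w["fx"])
```

```text
feeler [ 0.4643 -0.166   0.108 ]
tube [ 0.4805 -0.2465  0.1   ]
fake [ 0.3921 -0.1114  0.1   ]
wA [0.5321 0.2278 0.076 ]
wB [0.5285 0.1673 0.076 ]
cup [ 0.5338 -0.0182  0.065 ]
bottle [0.6725 0.1234 0.089 ]
[[-0.918  0.396 -0.   ]
 [ 0.396  0.918  0.   ]
 [ 0.     0.    -1.   ]]
[[-0.001 -0.963 -0.27   0.069]
 [ 1.    -0.001 -0.001  0.001]
 [ 0.001 -0.27   0.963 -0.142]
 [ 0.     0.     0.     1.   ]] 381.45740324617896
```

```bash
python3 -m handwheel '[[[-408,-283,10],[0,0,55],-1],[[-408,-283,10],[0,0,55],-1],[[-408,-283,10],[0,0,55],-1],[[-408,-283,10],[0,0,55],-1],[[-408,-283,10],[0,0,55],-1],[[-408,-283,10],[0,0,55],-1],[[-408,-283,10],[0,0,55],-1],[[-408,-283,10],[0,0,55],-1],[[-408,-283,10],[0,0,55],-1],[[-408,-283,10],[0,0,55],-1],[[-408,-283,10],[0,0,55],-1],[[-408,-283,10],[0,0,55],-1],[[-408,-283,10],[0,0,55],-1],[[-408,-283,10],[0,0,55],-1],[[-408,-283,10],[0,0,55],-1],[[-408,-283,10],[0,0,55],-1]]'
cat >> h.py <<'E'
def world2tool(target):
    o=readout.get_obs(); M=R.from_quat(np.roll(o["tool_rot"],-1)).as_matrix(); return (M.T@(np.array(target)-o["eef_pos"])*1000).round(1)
E
python3 - <<'E'
from h import *
p=wrist(); save(p,"w1")
print(proj(p,[[.5321,.2278,.076],[.5285,.1673,.076]]).round(1))
g=cv2.cvtColor(p["frame"],cv2.COLOR_RGB2GRAY)
for r in viewer.search_frame(p,"block"): print(r)
E
```

```text
t: 2.13
eef_pos: [0.529, 0.2004, 0.2212]
tool_rot: [-0.0, 0.63, 0.776, 0.0]
contact_force: [-0.0, 0.3, 0.4]
gripper_width: 0.999
[[331.8 195. ]
 [311.3 268.1]]
{'rect': [323.8, 219.6, 114.9, 172.1], 'score': 0.61}
```

View pics/w1.png

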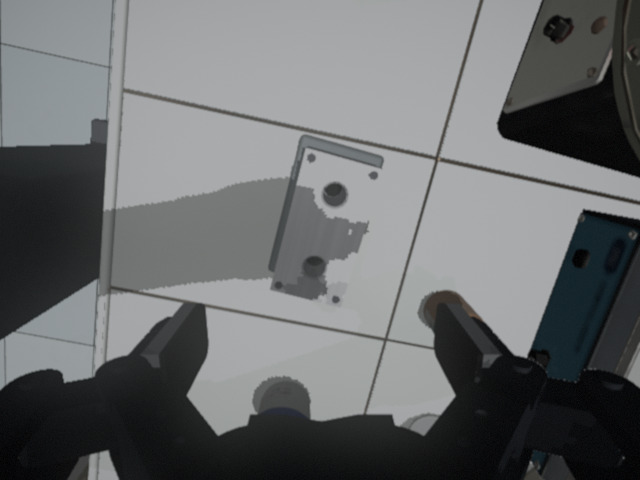

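```bash
python3 - <<'E'
from h import *
p=wrist(); f=p["frame"]; c=f[170:290,285:365]
cv2.imwrite("pics/w1c.png",cv2.resize(c,None,fx=5,fy=5,interpolation=3)[:,:,::-1])
g=cv2.cvtColor(cv2.resize(f[150:310,260:390],None,fx=4,fy=4,interpolation=3),cv2.COLOR_RGB2GRAY)
cs=cv2.HoughCircles(cv2.createCLAHE(4).apply(g),cv2.HOUGH_GRADIENT,1.5,100,param1=80,param2=25,minRadius=35,maxRadius=65)
for u,v,r in cs[0][:4]:
    u,v=u/4+260-.4,v/4+150-.4; print(u,v,r/4,at(p,u,v,.076))
E
python3 -m handwheel '[[[-345,-139,0],[0,0,0],-1],[[-345,-139,0],[0,0,0],-1],[[-345,-139,0],[0,0,0],-1],[[-345,-139,0],[0,0,0],-1],[[-345,-139,0],[0,0,0],-1],[[-345,-139,0],[0,0,0],-1],[[-345,-139,0],[0,0,0],-1],[[-345,-139,0],[0,0,0],-1],[[-345,-139,0],[0,0,0],-1],[[-345,-139,0],[0,0,0],-1],[[-345,-139,0],[0,0,0],-1],[[-345,-139,0],[0,0,0],-1],[[-345,-139,0],[0,0,0],-1]]'
python3 - <<'E'
from h import *
p=wrist(); save(p,"w2")
print(proj(p,[[.4643,-.166,.108],[.4805,-.2465,.1]]).round(1))
for t in ("feeler","tube","rack"):
  for r in viewer.search_frame(p,t): print(t,r["score"],r["rect"])
E
```

```text
334.7875 195.9125 13.55 [0.53449725 0.22758364 0.076     ]
313.7875 268.6625 12.3125 [0.53056745 0.16723195 0.076     ]
312.6625 176.4125 16.025 [0.51520491 0.23848232 0.076     ]
367.0375 164.7875 13.55 [0.55291704 0.2550578  0.076     ]
t: 3.37
eef_pos: [0.4641, -0.1656, 0.2212]
tool_rot: [-0.0, 0.63, 0.776, 0.0]
contact_force: [0.0, 0.1, 0.4]
gripper_width: 1.002
[[320.4 240.2]
 [319.7 340. ]]
feeler 0.92 [241.5, 142.1, 39.0, 29.3]
feeler 0.91 [319.6, 235.3, 24.2, 42.0]
tube 0.69 [323.0, 316.8, 21.0, 56.8]
rack 0.64 [322.4, 267.6, 80.3, 131.9]
rack 0.58 [323.7, 318.7, 18.8, 52.8]
```

View pics/w2.png

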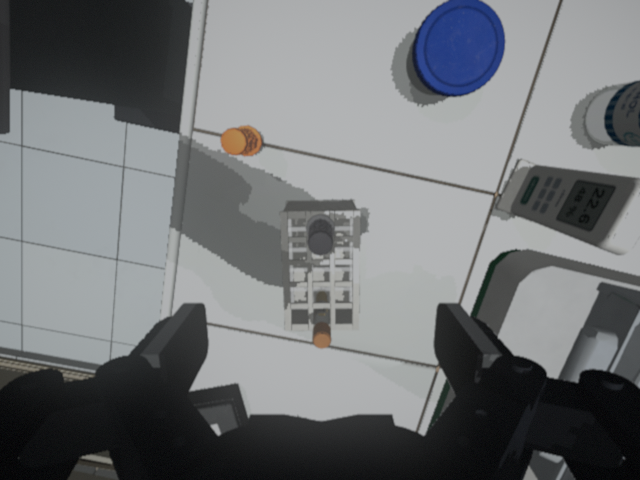

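View pics/w1c.png

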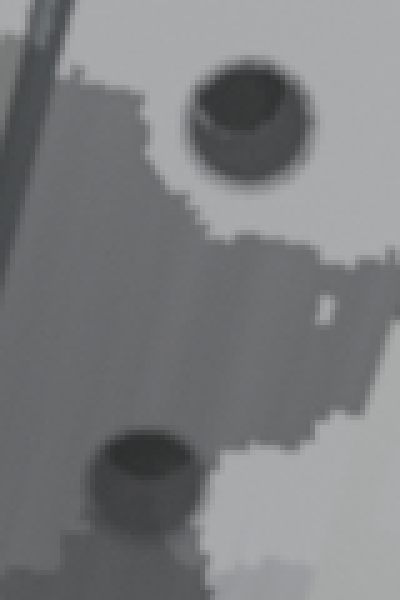

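The feeler's grip top shows at (320,238) and the tube cap at (322,340), both within 2 px of prediction. The orange look-alike is at (242,140). In the crop the two well mouths are at (334.8,194.4) and (314.6,267). I'm going down on the grey feeler.

```bash
python3 -m handwheel '[[[1.5,0,149],[0,0,0],-1],[[1.5,0,149],[0,0,0],-1],[[1.5,0,149],[0,0,0],-1],[[1.5,0,149],[0,0,0],-1],[[1.5,0,149],[0,0,0],-1],[[1.5,0,149],[0,0,0],-1],[[1.5,0,149],[0,0,0],1],[[1.5,0,149],[0,0,0],1],[[1.5,0,149],[0,0,0],1],[[1.5,0,149],[0,0,0],1],[[1.5,0,149],[0,0,0],1],[[1.5,0,149],[0,0,0],1],[[1.5,0,149],[0,0,0],1],[[1.5,0,149],[0,0,0],1],[[1.5,0,149],[0,0,0],1],[[1.5,0,149],[0,0,0],1]]' 40
python3 -m handwheel '[[[0,0,-30],[0,0,0],1],[[0,0,-60],[0,0,0],1],[[0,0,-90],[0,0,0],1],[[0,0,-120],[0,0,0],1],[[0,0,-130],[0,0,0],1],[[0,0,-130],[0,0,0],1],[[0,0,-130],[0,0,0],1]]'
python3 - <<'E'
from h import *
p=wrist(); save(p,"w3")
E
```

```text
t: 4.9
eef_pos: [0.4638, -0.166, 0.0731]
tool_rot: [0.0, 0.631, 0.775, 0.001]
contact_force: [-1.5, 1.6, 8.0]
gripper_width: 0.201
t: 5.48
eef_pos: [0.4631, -0.1656, 0.2019]
tool_rot: [-0.0, 0.631, 0.776, 0.0]
contact_force: [-0.3, 0.1, -2.3]
gripper_width: 0.196
```

View pics/w3.png

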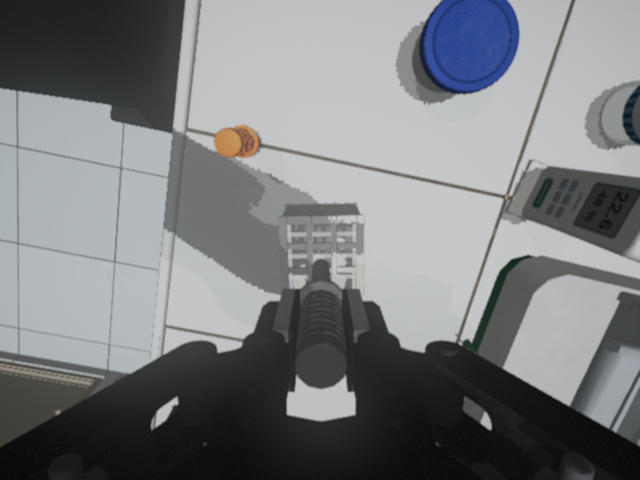

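Run:
```python
from h import *
p=wrist(); o=readout.get_obs(); M=R.from_quat(np.roll(o["tool_rot"],-1)).as_matrix()
P=lambda v: proj(p,np.array(o["eef_pos"])+M@np.array(v)).round(1)
for z in(67,15,-35): print(z,P([0,0,z/1e3]),P([.003,0,z/1e3]),P([0,.003,z/1e3]))
cv2.imwrite("pics/w3c.png",cv2.resize(p["frame"][240:400,260:380],None,fx=4,fy=4,interpolation=3)[:,:,::-1])
print(world2tool([.531,.1684,.212]),world2tool([.5344,.2287,.212]))
```

```text
67 [[319.6 260.1]] [[319.6 255.2]] [[324.8 260.1]]
15 [[319.4 296.6]] [[319.4 290.4]] [[326.2 296.6]]
-35 [[319.1 359.9]] [[319.1 351.6]] [[328.5 359.9]]
[313.  135.1 -11.3] [371.3 150.7 -11.3]
```

View pics/w3c.png

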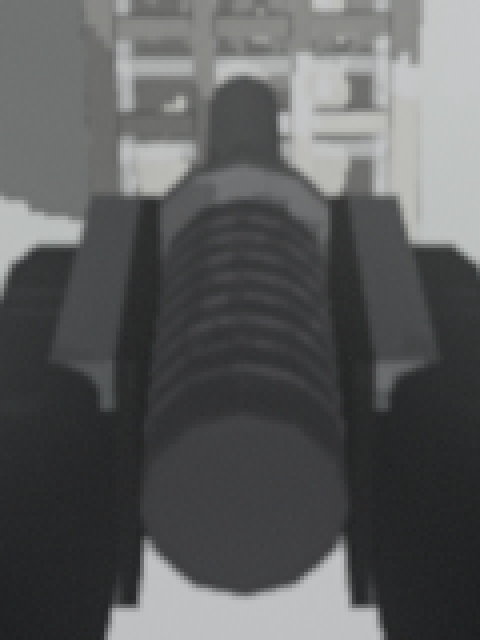

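```bash
python3 -m handwheel '[[[317,134.5,0],[0,0,0],1],[[317,134.5,0],[0,0,0],1],[[317,134.5,0],[0,0,0],1],[[317,134.5,0],[0,0,0],1],[[317,134.5,0],[0,0,0],1],[[317,134.5,0],[0,0,0],1],[[317,134.5,0],[0,0,0],1],[[317,134.5,0],[0,0,0],1],[[317,134.5,0],[0,0,0],1],[[317,134.5,0],[0,0,0],1],[[317,134.5,40],[0,0,0],1],[[317,134.5,46],[0,0,0],1],[[317,134.5,46],[0,0,0],1],[[317,134.5,46],[0,0,0],1],[[317,134.5,46],[0,0,0],1]]'
python3 - <<'E'
from h import *
p=wrist(); o=readout.get_obs(); M=R.from_quat(np.roll(o["tool_rot"],-1)).as_matrix()
P=lambda v: proj(p,np.array(o["eef_pos"])+M@np.array(v)).round(1)
print(P([-.004,.0006,.067]),proj(p,[.531,.1684,.076]).round(1))
cv2.imwrite("pics/w4c.png",cv2.resize(p["frame"][180:330,240:400],None,fx=5,fy=4*1.25,interpolation=3)[:600,:,::-1])
s=viewer.read_camera("scene"); cv2.imwrite("pics/s4.png",cv2.resize(s["frame"][150:250,190:310],None,fx=5,fy=5,interpolation=3)[:,:,::-1])
E
```

```text
t: 6.83
eef_pos: [0.5314, 0.1709, 0.1573]
tool_rot: [0.0, 0.632, 0.775, 0.0]
contact_force: [-0.0, 0.2, -1.0]
gripper_width: 0.194
[[321.9 266.6]] [[318.7 256.7]]
```

View pics/w4c.png

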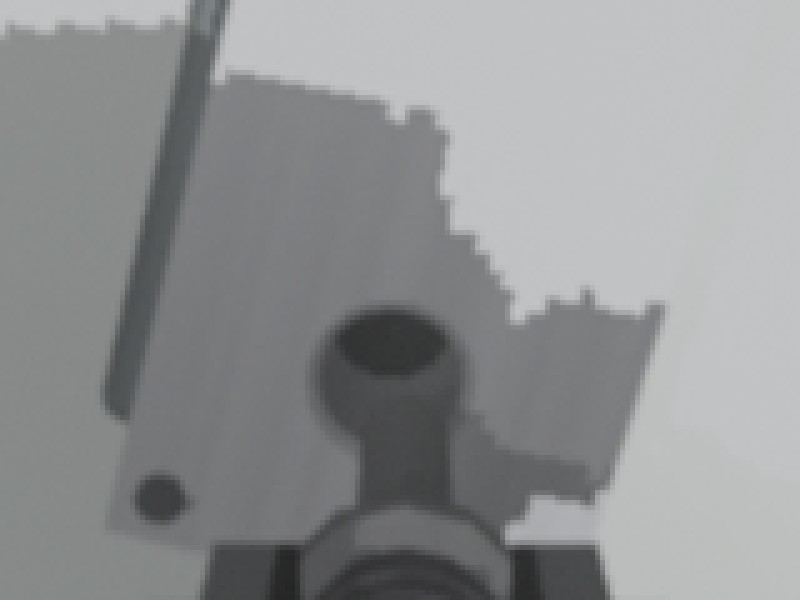

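The well mouth's centre is at (318,256). The tip is about 1.5 mm short in tool x and 1.7 mm over in tool y, so I'll correct that and lower.

```bash
python3 -m handwheel '[[[1.5,-1.7,0],[0,0,0],1],[[1.5,-1.7,0],[0,0,0],1],[[1.5,-1.7,6],[0,0,0],1],[[1.5,-1.7,12],[0,0,0],1],[[1.5,-1.7,18],[0,0,0],1],[[1.5,-1.7,24],[0,0,0],1],[[1.5,-1.7,24],[0,0,0],1],[[1.5,-1.7,24],[0,0,0],1]]'
python3 -m handwheel '[[[0,0,5],[0,0,0],1],[[0,0,10],[0,0,0],1],[[0,0,15],[0,0,0],1],[[0,0,15],[0,0,0],1],[[0,0,15],[0,0,0],1]]'
python3 -m handwheel '[[[0,0,1],[0,0,0],1],[[0,0,2],[0,0,0],1],[[0,0,2],[0,0,0],1]]'
```

```text
t: 7.6
eef_pos: [0.5284, 0.1726, 0.1316]
tool_rot: [-0.0, 0.631, 0.775, -0.001]
contact_force: [0.0, -0.6, -0.1]
gripper_width: 0.195
t: 8.02
eef_pos: [0.5285, 0.1727, 0.1169]
tool_rot: [-0.0, 0.631, 0.775, -0.0]
contact_force: [0.7, -0.5, -0.4]
gripper_width: 0.2
t: 8.27
eef_pos: [0.529, 0.173, 0.1155]
tool_rot: [0.0, 0.631, 0.775, 0.0]
contact_force: [0.2, -0.7, -0.3]
gripper_width: 0.196
```

```bash
for i in 1 2; do python3 -m handwheel '[[[0,0,1],[0,0,0],1],[[0,0,2],[0,0,0],1],[[0,0,2],[0,0,0],1],[[0,0,2],[0,0,0],1]]' | grep -E "eef|force"; done
```

```text
eef_pos: [0.5296, 0.1731, 0.1151]
contact_force: [-4.9, -1.8, 14.9]
eef_pos: [0.5301, 0.1732, 0.1148]
contact_force: [-7.9, -1.7, 30.6]
```

The feeler stopped at 28 mm depth with 15–30 N, so the well at y≈0.168 (B) holds the spacer. I'll confirm well A with the same probe.

```bash
python3 -m handwheel '[[[0,0,-20],[0,0,0],1],[[0,0,-40],[0,0,0],1],[[0,0,-55],[0,0,0],1],[[0,0,-55],[0,0,0],1],[[58,15.5,-55],[0,0,0],1],[[58,15.5,-55],[0,0,0],1],[[58,15.5,-55],[0,0,0],1],[[58,15.5,-55],[0,0,0],1],[[58,15.5,-45],[0,0,0],1],[[58,15.5,-38],[0,0,0],1],[[58,15.5,-32],[0,0,0],1],[[58,15.5,-26],[0,0,0],1],[[58,15.5,-20],[0,0,0],1],[[58,15.5,-20],[0,0,0],1]]'
python3 -m handwheel '[[[0,0,6],[0,0,0],1],[[0,0,12],[0,0,0],1],[[0,0,17],[0,0,0],1],[[0,0,17],[0,0,0],1],[[0,0,17],[0,0,0],1]]'
python3 -m handwheel '[[[0,0,3],[0,0,0],1],[[0,0,6],[0,0,0],1],[[0,0,9],[0,0,0],1],[[0,0,9],[0,0,0],1],[[0,0,9],[0,0,0],1]]'
```

```text
t: 10.1
eef_pos: [0.5314, 0.2321, 0.1297]
tool_rot: [-0.0, 0.632, 0.775, -0.001]
contact_force: [-0.2, -0.2, 0.2]
gripper_width: 0.197
t: 10.52
eef_pos: [0.532, 0.2327, 0.1139]
tool_rot: [-0.0, 0.631, 0.775, -0.0]
contact_force: [0.8, -0.0, -1.1]
gripper_width: 0.197
t: 10.93
eef_pos: [0.5321, 0.2327, 0.1051]
tool_rot: [-0.0, 0.631, 0.775, -0.0]
contact_force: [0.3, 0.1, -0.0]
gripper_width: 0.198
```

Well A takes the tip to about 38 mm with no force, so it is clear. Now the feeler goes back to its own hole.

```bash
python3 -m handwheel '[[[0,0,-40],[0,0,0],1],[[0,0,-80],[0,0,0],1],[[0,0,-95],[0,0,0],1],[[-376,-148.5,-95],[0,0,0],1],[[-376,-148.5,-95],[0,0,0],1],[[-376,-148.5,-95],[0,0,0],1],[[-376,-148.5,-95],[0,0,0],1],[[-376,-148.5,-95],[0,0,0],1],[[-376,-148.5,-95],[0,0,0],1],[[-376,-148.5,-95],[0,0,0],1],[[-376,-148.5,-95],[0,0,0],1],[[-376,-148.5,-95],[0,0,0],1],[[-376,-148.5,-95],[0,0,0],1],[[-376,-148.5,-95],[0,0,0],1],[[-376,-148.5,-60],[0,0,0],1],[[-376,-148.5,-40],[0,0,0],1],[[-376,-148.5,-40],[0,0,0],1],[[-376,-148.5,-40],[0,0,0],1]]'
python3 - <<'E'
from h import *
p=wrist(); print(world2tool([.4631,-.1656,.15]))
cv2.imwrite("pics/w5c.png",cv2.resize(p["frame"][200:340,240:400],None,fx=5,fy=4*1.07,interpolation=3)[:600,:,::-1])
E
```

```text
t: 12.43
eef_pos: [0.4624, -0.1653, 0.145]
tool_rot: [-0.001, 0.631, 0.775, -0.001]
contact_force: [0.2, -0.8, -0.2]
gripper_width: 0.196
[ 0.  -0.3 -4. ]
```

View pics/w5c.png

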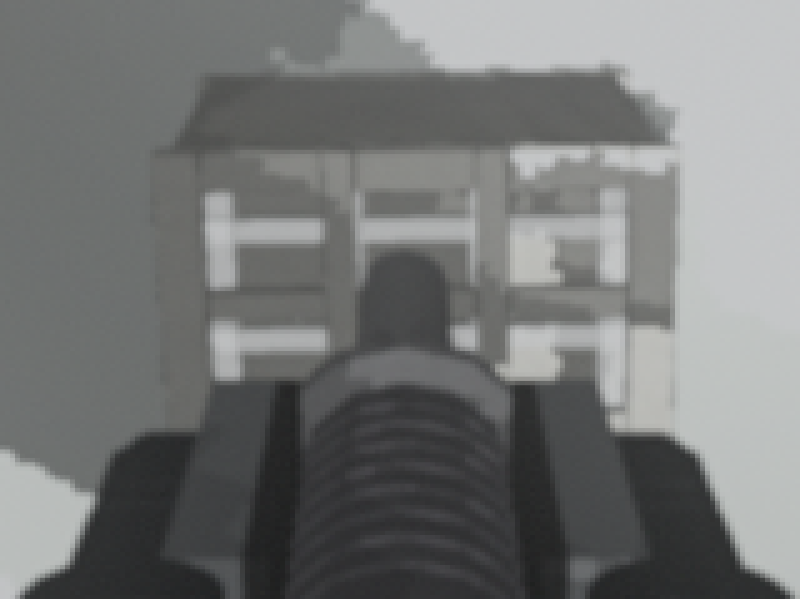

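Run:
```python
from h import *
p=wrist(); o=readout.get_obs()
h=at(p,323.4,255.6,.058); t=at(p,320.8,258.4,.078)
print(h.round(4),world2tool(h),"tip far rim",world2tool(t))
M=R.from_quat(np.roll(o["tool_rot"],-1)).as_matrix()
print(proj(p,np.array(o["eef_pos"])+M@np.array([-.004,.0006,.067])), proj(p,np.array(o["eef_pos"])+M@np.array([.001,.0006,.067])))
```

```text
[ 0.4661 -0.1688  0.058 ] [-3.5  1.4 88.5] tip far rim [ 1.1 -0.3 68.5]
[[322.28036257 267.60748488]] [[322.27814079 259.39303903]]
```

```bash
python3 -m handwheel '[[[0.4,1.7,0],[0,0,0],1],[[0.4,1.7,0],[0,0,0],1],[[0.4,1.7,12],[0,0,0],1],[[0.4,1.7,22],[0,0,0],1],[[0.4,1.7,30],[0,0,0],1],[[0.4,1.7,40],[0,0,0],1],[[0.4,1.7,40],[0,0,0],1]]'
python3 -m handwheel '[[[0,0,8],[0,0,0],1],[[0,0,16],[0,0,0],1],[[0,0,24],[0,0,0],1],[[0,0,28],[0,0,0],1],[[0,0,28],[0,0,0],1],[[0,0,28],[0,0,0],1]]'
```

```text
t: 13.12
eef_pos: [0.4634, -0.1643, 0.1035]
tool_rot: [-0.001, 0.631, 0.776, -0.001]
contact_force: [-0.3, 0.3, -0.4]
gripper_width: 0.196
t: 13.62
eef_pos: [0.4644, -0.1649, 0.077]
tool_rot: [-0.0, 0.632, 0.775, -0.0]
contact_force: [0.1, -0.7, -0.8]
gripper_width: 0.199
```

```bash
python3 -m handwheel '[[[0,0,2],[0,0,0],1],[[0,0,3.5],[0,0,0],1],[[0,0,3.5],[0,0,0],1],[[0,0,3.5],[0,0,0],-1],[[0,0,3.5],[0,0,0],-1],[[0,0,3.5],[0,0,0],-1],[[0,0,3.5],[0,0,0],-1],[[0,0,3.5],[0,0,0],-1],[[0,0,3.5],[0,0,0],-1],[[0,0,3.5],[0,0,0],-1],[[0,0,-35],[0,0,0],-1],[[0,0,-75],[0,0,0],-1],[[-55,0,-115],[0,0,0],-1],[[-80,0,-130],[0,0,0],-1],[[-80,0,-130],[0,0,0],-1],[[-80,0,-130],[0,0,0],-1],[[-80,0,-130],[0,0,0],-1]]'
python3 - <<'E'
from h import *
p=wrist(); print(proj(p,[[.4661,-.1688,.108],[.4823,-.2493,.1]]).round(1))
for t in("feeler","tube"):
  for r in viewer.search_frame(p,t): print(t,r["score"],r["rect"])
cv2.imwrite("pics/w6c.png",cv2.resize(p["frame"][110:310,220:420],None,fx=3,fy=3,interpolation=3)[:,:,::-1])
E
```

```text
t: 15.03
eef_pos: [0.4805, -0.2433, 0.2071]
tool_rot: [-0.0, 0.632, 0.775, 0.0]
contact_force: [0.8, 0.2, -0.7]
gripper_width: 0.998
[[321.5 124.5]
 [321.1 250.7]]
feeler 0.9 [321.5, 123.5, 27.7, 35.3]
feeler 0.82 [229.3, 24.4, 46.0, 48.1]
tube 0.84 [321.7, 232.2, 23.6, 43.0]
```

View pics/w6c.png

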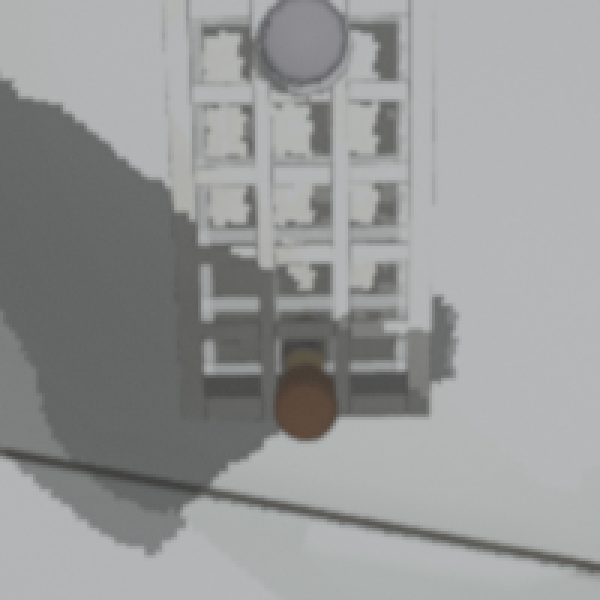

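The feeler stands back in its hole (top at (321,123)). The tube cap's centre is at (322,245).

Run:
```python
from h import *
p=wrist(); t=at(p,322,245,.1); print(t,world2tool(t))
```

```text
[ 0.48120817 -0.24273029  0.1       ] [ -1.7   1.  106. ]
```

```bash
python3 -m handwheel '[[[-0.5,0.7,40],[0,0,0],-1],[[-0.5,0.7,80],[0,0,0],-1],[[-0.5,0.7,115],[0,0,0],-1],[[-0.5,0.7,135],[0,0,0],-1],[[-0.5,0.7,142],[0,0,0],-1],[[-0.5,0.7,142],[0,0,0],-1],[[-0.5,0.7,142],[0,0,0],1],[[-0.5,0.7,142],[0,0,0],1],[[-0.5,0.7,142],[0,0,0],1],[[-0.5,0.7,142],[0,0,0],1],[[-0.5,0.7,142],[0,0,0],1],[[-0.5,0.7,142],[0,0,0],1],[[-0.5,0.7,142],[0,0,0],1],[[-0.5,0.7,142],[0,0,0],1],[[-0.5,0.7,142],[0,0,0],1],[[-0.5,0.7,142],[0,0,0],1]]' 40
python3 -m handwheel '[[[0,0,-30],[0,0,0],1],[[0,0,-70],[0,0,0],1],[[0,0,-110],[0,0,0],1],[[0,0,-145],[0,0,0],1],[[0,0,-145],[0,0,0],1],[[0,0,-145],[0,0,0],1],[[0,0,-145],[0,0,0],1]]'
python3 - <<'E'
from h import *
print(world2tool([.5344,.2287,.21]))
E
```

```text
t: 16.57
eef_pos: [0.482, -0.2439, 0.0659]
tool_rot: [0.001, 0.632, 0.775, 0.0]
contact_force: [-1.0, 0.3, 5.9]
gripper_width: 0.16
t: 17.15
eef_pos: [0.4812, -0.243, 0.2099]
tool_rot: [-0.0, 0.631, 0.776, 0.0]
contact_force: [-0.5, 0.4, -0.2]
gripper_width: 0.157
[4.511e+02 1.478e+02 2.000e-01]
```

```bash
python3 -m handwheel '[[[451,148,0],[0,0,0],1],[[451,148,0],[0,0,0],1],[[451,148,0],[0,0,0],1],[[451,148,0],[0,0,0],1],[[451,148,0],[0,0,0],1],[[451,148,0],[0,0,0],1],[[451,148,0],[0,0,0],1],[[451,148,0],[0,0,0],1],[[451,148,0],[0,0,0],1],[[451,148,0],[0,0,0],1],[[451,148,0],[0,0,0],1],[[451,148,0],[0,0,0],1],[[451,148,0],[0,0,0],1],[[451,148,0],[0,0,0],1],[[451,148,30],[0,0,0],1],[[451,148,48],[0,0,0],1],[[451,148,48],[0,0,0],1],[[451,148,48],[0,0,0],1],[[451,148,48],[0,0,0],1]]'
python3 - <<'E'
from h import *
p=wrist(); o=readout.get_obs(); M=R.from_quat(np.roll(o["tool_rot"],-1)).as_matrix()
P=lambda v: proj(p,np.array(o["eef_pos"])+M@np.array(v)/1e3).round(1).tolist()
print(o["eef_pos"],P([0,0,62]),P([0,0,54]),P([0,0,-35]),proj(p,[.5344,.2287,.076]).round(1))
cv2.imwrite("pics/w7c.png",cv2.resize(p["frame"][200:350,240:400],None,fx=5,fy=4,interpolation=3)[:,:,::-1])
E
```

```text
t: 18.73
eef_pos: [0.5357, 0.2268, 0.163]
tool_rot: [0.0, 0.632, 0.775, 0.0]
contact_force: [0.5, 0.5, 0.2]
gripper_width: 0.157
[0.5360111  0.2273721  0.16345356] [[321.0, 262.6]] [[321.0, 267.3]] [[320.9, 360.2]] [[318.7 247.1]]
```

View pics/w7c.png

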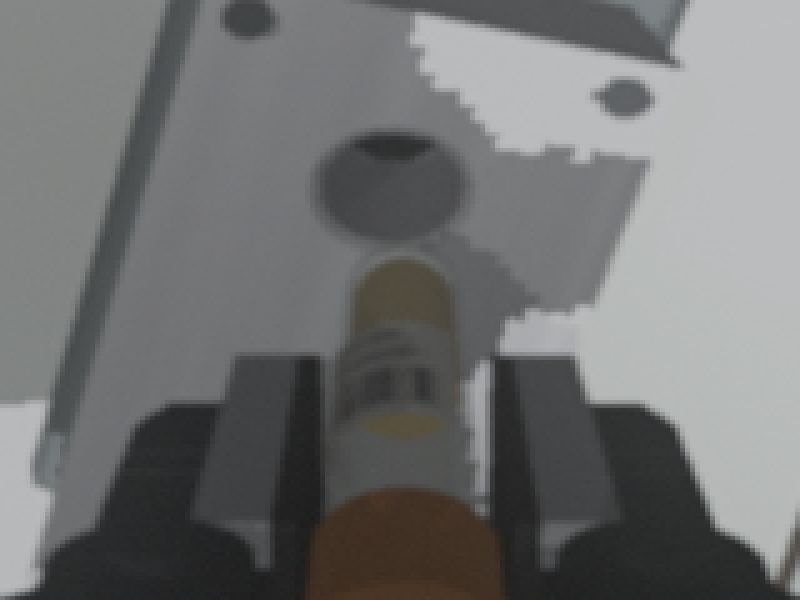

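Well mouth at (318,247), tube's round end centred at about (320.4,272.7). I'll work out the shift.

Run:
```python
from h import *
p=wrist(); E=np.mean([readout.get_obs()["eef_pos"] for _ in range(3)],0); z=E[2]-.056
print(E, "well",world2tool(at(p,318,246.75,.076)),"end",world2tool(at(p,320.4,272.7,z)))
p2=viewer.read_camera("scene")
b=proj(p2,[[.5344,.2287,.076]])[0]; print(b)
x,y=b.astype(int)
cv2.imwrite("pics/s7.png",cv2.resize(p2["frame"][y-50:y+50,x-60:x+60],None,fx=6,fy=6,interpolation=3)[:,:,::-1])
```

```text
[0.53599862 0.22775329 0.16358966] well [ 1.8 -1.5 87.6] end [-3.8  0.  56. ]
[235.20248694 204.28581022]
```

```bash
python3 -m handwheel '[[[5.3,-1.5,0],[0,0,0],1],[[5.3,-1.5,0],[0,0,0],1],[[5.3,-1.5,8],[0,0,0],1],[[5.3,-1.5,16],[0,0,0],1],[[5.3,-1.5,21],[0,0,0],1],[[5.3,-1.5,25],[0,0,0],1],[[5.3,-1.5,28],[0,0,0],1],[[5.3,-1.5,31],[0,0,0],1],[[5.3,-1.5,31],[0,0,0],1]]'
python3 -m handwheel '[[[0,0,3],[0,0,0],1],[[0,0,6],[0,0,0],1],[[0,0,9],[0,0,0],1],[[0,0,9],[0,0,0],1],[[0,0,9],[0,0,0],1]]'
```

```text
t: 19.63
eef_pos: [0.5323, 0.2328, 0.1306]
tool_rot: [-0.0, 0.631, 0.775, -0.0]
contact_force: [-0.1, -1.2, 0.6]
gripper_width: 0.158
t: 20.05
eef_pos: [0.5324, 0.233, 0.1221]
tool_rot: [-0.0, 0.631, 0.775, -0.0]
contact_force: [-0.6, -0.2, -0.9]
gripper_width: 0.157
```

Run:
```python
from h import *
for _ in range(3): o=readout.get_obs(); print(np.round(o["contact_force"],1),np.round(o["torque"],2),np.round(o["eef_pos"],4))
```

```text
[-0.6 -0.2 -0.9] [ 0.02 -0.   -0.02] [0.5324 0.233  0.1221]
[-0.6 -0.2 -0.9] [ 0.02 -0.   -0.02] [0.5324 0.233  0.1221]
[-0.6 -0.2 -0.9] [ 0.02 -0.   -0.02] [0.5324 0.233  0.1221]
```

```bash
python3 -m handwheel '[[[0,0,4],[0,0,0],1],[[0,0,8],[0,0,0],1],[[0,0,12],[0,0,0],1],[[0,0,16],[0,0,0],1],[[0,0,16],[0,0,0],1]]'
python3 -m handwheel '[[[0,0,4],[0,0,0],1],[[0,0,8],[0,0,0],1],[[0,0,12],[0,0,0],1],[[0,0,12],[0,0,0],1],[[0,0,12],[0,0,0],1]]'
```

```text
t: 20.47
eef_pos: [0.5319, 0.2328, 0.1052]
tool_rot: [-0.0, 0.631, 0.775, -0.001]
contact_force: [-0.3, -0.1, 0.2]
gripper_width: 0.159
t: 20.88
eef_pos: [0.5324, 0.2329, 0.094]
tool_rot: [-0.0, 0.631, 0.775, -0.0]
contact_force: [0.2, -0.1, -0.4]
gripper_width: 0.164
```

```bash
python3 -m handwheel '[[[0,0,2],[0,0,0],1],[[0,0,4],[0,0,0],1],[[0,0,4],[0,0,0],1],[[0,0,4],[0,0,0],1]]'
```

```text
t: 21.22
eef_pos: [0.5326, 0.233, 0.0903]
tool_rot: [-0.0, 0.631, 0.775, -0.0]
contact_force: [0.4, -0.5, -0.3]
gripper_width: 0.16
```

```bash
python3 -m handwheel '[[[0,0,1],[0,0,0],1],[[0,0,2],[0,0,0],1],[[0,0,2],[0,0,0],1],[[0,0,2],[0,0,0],1]]'
```

```text
t: 21.55
eef_pos: [0.5337, 0.2335, 0.0899]
tool_rot: [0.0, 0.631, 0.775, 0.001]
contact_force: [-1.8, -0.3, 10.6]
gripper_width: 0.161
```

Seated: 10.6 N at the expected 48 mm depth. I'll relieve the force, open, and retreat straight up.

```bash
python3 -m handwheel '[[[0,0,-1],[0,0,0],1],[[0,0,-1],[0,0,0],1],[[0,0,-1],[0,0,0],-1],[[0,0,-1],[0,0,0],-1],[[0,0,-1],[0,0,0],-1],[[0,0,-1],[0,0,0],-1],[[0,0,-1],[0,0,0],-1],[[0,0,-1],[0,0,0],-1],[[0,0,-1],[0,0,0],-1],[[0,0,-20],[0,0,0],-1],[[0,0,-50],[0,0,0],-1],[[0,0,-90],[0,0,0],-1],[[0,0,-130],[0,0,0],-1],[[0,0,-140],[0,0,0],-1],[[0,0,-140],[0,0,0],-1],[[0,0,-140],[0,0,0],-1],[[0,0,-140],[0,0,0],-1],[[0,0,-140],[0,0,0],-1]]'
python3 - <<'E'
from h import *
p=wrist(); s=viewer.read_camera("scene")
print("wrist: top at 124mm",proj(p,[.5344,.2287,.124]).round(1),"144",proj(p,[.5344,.2287,.144]).round(1))
print("scene: 124",proj(s,[.5344,.2287,.124]).round(1),"144",proj(s,[.5344,.2287,.144]).round(1),"feeler top",proj(s,[.4661,-.1688,.108]).round(1))
for t in("tube","feeler","cup","bottle"): print(t,[(round(r["score"],2),np.round(r["rect"])) for r in viewer.search_frame(s,t)])
a=cv2.resize(p["frame"][130:290,230:400],(400,376),interpolation=3); b=cv2.resize(s["frame"][140:350,190:420],(400,365),interpolation=3)
b=cv2.copyMakeBorder(b,0,11,0,0,cv2.BORDER_CONSTANT)
cv2.imwrite("pics/end.png",np.hstack([a,b])[:,:,::-1])
E
```

```text
t: 23.05
eef_pos: [0.5315, 0.2327, 0.2265]
tool_rot: [-0.001, 0.631, 0.775, -0.002]
contact_force: [-0.4, -0.7, 0.2]
gripper_width: 0.999
wrist: top at 124mm [[323.8 249.9]] 144 [[324.  259.3]]
scene: 124 [[233.  184.4]] 144 [[232.1 175.8]] feeler top [[350.4 271.7]]
tube [(0.6, array([233., 196.,   8.,  23.]))]
feeler [(0.88, array([293., 306.,  14.,  48.])), (0.66, array([349., 294.,  12.,  49.]))]
cup [(0.69, array([312., 259.,  34.,  47.]))]
bottle [(0.59, array([314., 212.,  16.,  39.]))]
```

View pics/end.png

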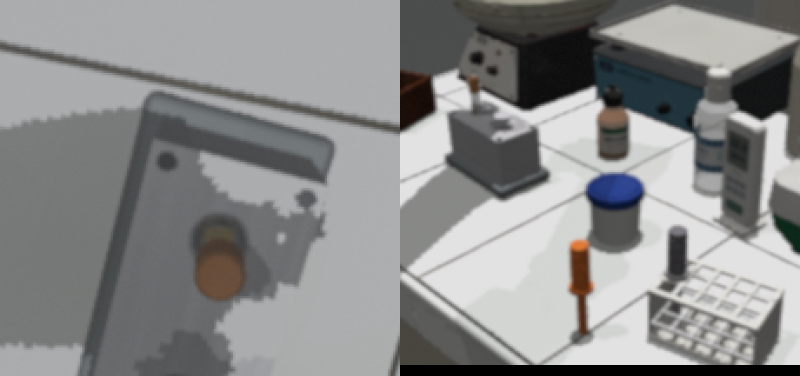

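The tube stands in well A. Its top is at scene row 184.5, where a 124 mm top should project to 184.4. The feeler, cup and bottle boxes match the start.

```bash
python3 -c "
from station import bot; print(bot.hand_in())"
```

```text
the job is handed in; nothing more can be done
None
```

The capped tube is home in the clear well and the feeler is back upright in its rack hole. I handed the job in at about 23 s of the 67 s allowed, and the hand-in reports no verdict.

- **Feeling the wells:** The grey feeler stopped at about 28 mm in the well at y≈0.168 m, with 15 to 30 N, so that one holds the spacer. In the well at y≈0.229 m it went down about 38 mm with no force, so that one is clear.
- **Feeler:** I put it back in its own hole and let it go there. In the scene picture it stands upright where it was at the start.
- **Tube:** I lowered it into the clear well while gripped, until it seated at about 48 mm with 10.6 N, and only then opened the fingers. Its top shows at image row 184.5, against 184.4 expected for a fully seated tube.
- **Bystanders:** The cup, the bottle and the orange look-alike are where they were to within about 2 pixels. At the end the gripper was open and about 100 mm above the tube.

**Disagreement:** the wrist camera put the held tips about 4 mm off the tool's centre line. I corrected for this by comparing tip and well or hole in the same picture, and nothing touched a wall on the way in.

I viewed 12 pictures, two over the budget of 10.

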